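Roll the next culture vial onto the reading line

ROBOT

A 6-joint arm with a two-finger parallel gripper is mounted at the origin on the work surface. World frame = base frame: x ahead of the robot, y to its left, z up, the work surface at z = 0. Lengths are in m, angles in rad, forces in N, time in s.
With the tool pointing down it reaches from about 0.375 to 0.975 m from the base axis. Payload 3.8 kg.
Tool frame: the origin (TCP) lies at the very end of the fingers, on their centre line; the grasp point (between the pads) lies 19 mm behind it; z points along the fingers, y is the direction in which the jaws open and shut (so a half turn about z gives the same grasp; the last joint's range is limited). The gripper opens to 85 mm and grips with 20 to 120 N. Pads are 22 mm wide; open, the fingers measure 114 mm over their backs; the gripper's body (76 mm by 85 mm) begins 54 mm behind the grasp point. The pads swing forward as they close: fully open they stand 13 mm farther back than shut.
Start: joints at [-1.229, 0.264, 1.604, -0, 1.274, -0.037], TCP at [0.25, -0.627, 0.231] pointing down, gripper open.
Joint ranges: [-2.63, 2.63], [-0.94, 2.18], [0.31, 2.57], [-1.31, 4.45], [0, 2.66], [-2.55, 2.55]. Speed limits (rad/s): [2.57, 2.57, 3.14, 3.14, 3.14, 3.14].

INTERFACE

Orientations are given as a rotation vector (axis times angle).
In Python, from workcell import status, read_camera, camera_info, order gives the robot as it stands.
- The arm moves only by the tool move_arm, never from a script. Its argument "deltas" is a list of rows, each a list of 3 entries, a list of its own where there are three numbers: the turn, a rotation vector about the world's x, y, z as a fraction of full scale, then the shift along the world's x, y, z as a fraction of full scale, then the closure, from -1 (fully open) to 1 (shut), so that 0 is half open. A call has 1 to 20 rows; each row is the pose to reach, as a shift and turn from the pose commanded when the call began; what a row does not reach only later rows make up. Full scale, the value 1, is 0.1 m for a shift and pi/2 rad for a turn. A row lasts 1/8 s, in which the tool goes at most 62.5 mm and 10.7 degrees, less where a joint would pass 70% of its speed; a pose out of reach is approached as far as the arm can. A call with a number of a shift or a turn outside -1 to 1 is refused whole. A call with a gripper value outside its range is refused whole. The fingers move at their own pace and stop on an object; "grip_force" is the grip in N (left out, the last holds). Time passes only in rows, so rows that repeat a pose let the fingers close. It gives the time, the measured TCP pose, the force and the opening at its end, in the units of the state.
- status.read_state(): the state, without advancing time (a new reading comes with each control period).
- read_camera(name): name is "scene" or "top" or "wrist"; returns (picture, depth): 400x640x3 uint8, red, green, blue; 400x640 float32, m along the optical axis (not along the pixel's ray), 0 where there is no reading.
- camera_info(name): a dict with "K" (3x3 intrinsics, pixels), "R" (3x3) and "t" (3): a world point X has camera coordinates R X + t. Camera axes: x right, y down, z forward; pixel columns grow to the right and rows downward; lengths in m; the calibration is good to about 2 mm. A picture is of the moment at which its call begins: read the wrist's pose just before it. camera_info takes no time and is no camera call; for the wrist camera it gives the pose at the moment of the call.
- order.finish_job(): hands the job in, once; it reports no verdict.
The state is a dict: "time": time; "q": joint angles; "joint_vel": joint speeds; "joint_torque": joint torques, N m; "tool_pos": TCP position; "tcp_rot": TCP orientation; "wrist_force": force on the tool from outside, world axes, zero at the start; "torque": the same for the moment, N m; "width": opening from 0.0 (shut) to 1.0 (fully open).
Only numpy, scipy, OpenCV 4.12 (cv2) and the standard library are available. Lean on these libraries where they do the work, as an engineer would, in place of code of your own. Each camera call takes 0.05 s, during which the arm holds its last target. There are 200 camera calls.

TASK

The vial lying on the reading line of the colony viewer has been counted: with the fingers, roll it off the line and along the plate until it rests against the raised rim at the far end, the end away from the waiting vial. Then roll the waiting vial onto the line so that it lies centred along the line and stays there. Roll the vials gently on the plate, never pick one up or tip it, and leave everything else on the bench where it stands.

Things in the scene. Friction and masses are not known exactly. Their poses are not given: they have to be found in the camera images.
- viewer: Colony viewer, a low white box fixed on the bench; black level plate 34 mm above the bench. Origin on the bench below the middle of the reading line; x along the line, away from the operator; y along the plate from the waiting vial over the line to the far end. Plate x -85..85, y -135..105 mm, with a white rim all round, 13 mm wide, 8 mm above the plate. Grey control strip, 45 mm high, x -148..-98.
- line_mid (a point): Middle of the reading line, a straight white line 3 mm wide across the whole black plate (on the plate's surface, 34 mm above the bench; axes as the viewer's: x along the line, y the way the vials are to roll). The plate is matt and slightly grippy: a slowly rolled vial stops within a few mm once it is no longer pushed.
- far_rim (a point): Middle of the rim at the far end of the plate, on its inner top edge, 8 mm above the plate and 105 mm from the line. A vial resting against this rim has its axis about 92 mm from the line.
- lens (a point): Centre of the magnifier's round lens (90 mm wide), swung aside on a gooseneck that stands just outside the plate's far +x corner (viewer x 110, y 95 mm). Fixed to the viewer; nothing of it is higher than 130 mm above the bench.
- counted_vial: The counted vial: at the start it lies on the reading line. Glass cylinder 30 mm in diameter, 60 mm long, cream inside, with a neck and a 20 mm wide aluminium crimp cap; 79 mm in all, about 50 g. It rolls on the body alone. Origin on the axis at the middle of the 60 mm glass part, 15 mm above the plate, 49 mm above the bench. x is the cylinder's axis, towards the cap; rolling turns it about x.
- next_vial: The waiting vial: same size, shape and frame as the counted vial (30 mm in diameter, body 60 mm long, origin on the axis at mid-body, x along the axis to the cap). At the start it lies on the plate 72 to 105 mm from the line on the viewer's -y side, nearly parallel to the line.
- standing_vial: A vial of the same kind standing upright on the bench, base down, 79 mm high, 30 mm wide. Origin at the centre of its underside. To be left alone.
- dish_stack: Two closed clear dishes stacked, 92 mm in diameter and 34 mm high together, on the bench. Origin at the centre of the underside. To be left alone.
- funnel_cup: Stainless steel filter funnel cup, open on top, 76 mm wide at the rim and 85 mm high, standing on the bench. Origin at the centre of the underside. To be left alone.
- sample_bottle: Glass sample bottle with a white cap, 60 mm in diameter and 125 mm high, standing on the bench. Origin at the centre of the underside. To be left alone.
Mind the look-alikes: they are no part of the job. What is shaped like the next_vial but orange or pink is not meant. What is shaped like the counted_vial but pink is not meant.

How it is judged:
By the outcome, as a careful person would: the job done as asked, in the order asked, and still so for the second after the job is handed in, with the robot touching nothing.
It also fails if it takes over 54 s, if anything falls off the work surface, if the arm or the gripper's body presses on something with over 40 N, if the wrist force passes 120 N, or if a joint passes its speed limit or range.

## Working session

There is one attempt and no reset: what is moved stays moved. The work goes in short steps, Python scripts to look and compute and a tool call to move; the robot and the scene stay as the last step left them, time stands still between calls to the robot, and variables do not carry over. Pictures are saved under pics/ and viewed, about 8 in all and at most 12, crops included, and the job is handed in when it is done.

Besides the shell and the picture viewer there is one more tool, called after ">>>" by a JSON object that holds its "method" and its "body", one argument or row to a line. move_arm: Moves the arm, as the interface text tells. Its arguments: {"type":"object","properties":{"deltas":{"type":"array","items":{"type":"array"}},"grip_force":{"type":"number"}},"required":["deltas"]}

```bash
mkdir -p pics; ls; python3 - <<'E'
from workcell import status, read_camera, camera_info
import cv2, numpy as np
s=status.read_state(); print(s['time'],s['tool_pos'],s['tcp_rot'],s['width'])
for n in ['top','scene']:
    p,d=read_camera(n); cv2.imwrite(f'pics/{n}0.png',p[:,:,::-1]); np.savez(f'{n}0.npz',p=p,d=d)
    i=camera_info(n); print(n,i['K'],i['R'],i['t'])
E
```

```text
pics
0.0 [ 0.24937193 -0.62645555  0.22995772] [-3.08328732e+00 -5.90997533e-01  4.64823813e-04] 0.9998783062447314
top [[490.38098756   0.         313.32938179]
 [  0.         490.38098756 193.54795675]
 [  0.           0.           1.        ]] [[-0.010191   -0.99991978  0.00752238]
 [-0.98526339  0.00875655 -0.17081974]
 [ 0.17074016 -0.00915235 -0.98527358]] [0.04252462 0.58395876 1.23995312]
scene [[392.80259376   0.         316.78038332]
 [  0.         392.80259376 199.093588  ]
 [  0.           0.           1.        ]] [[-0.73415315  0.67862526 -0.02206614]
 [ 0.41517834  0.42296033 -0.80543871]
 [-0.53725795 -0.60047674 -0.59226816]] [ 0.37984136 -0.18817374  1.25192326]
```

View pics/top0.png

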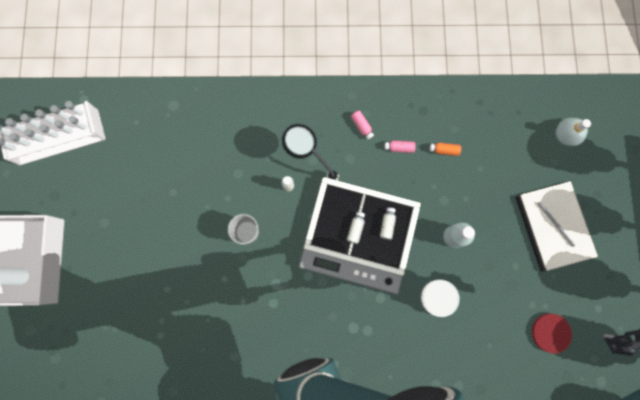

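View pics/scene0.png

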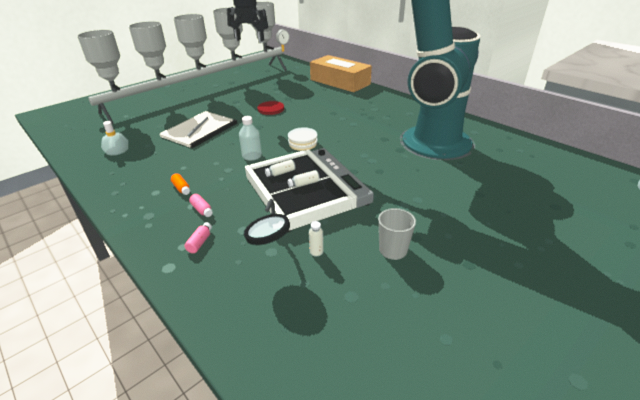

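Top view: the viewer is at about (360,230), with the counted vial on the line at (356,228) and the waiting vial at (388,222), both cream. The far end is on the left, beside the lens at (299,140). The pink and orange look-alikes lie off the viewer at (362,124), (400,146) and (446,149). Next I measure and confirm in a crop.

```bash
cat > h.py <<'E'
import numpy as np, cv2
from workcell import status, read_camera, camera_info
def ray(i,uv,z):
    uv=np.atleast_2d(uv).astype(float); c=-i['R'].T@i['t']
    d=(np.c_[uv,np.ones(len(uv))]@np.linalg.inv(i['K']).T)@i['R']
    return c+d*((z-c[2])/d[:,2])[:,None]
def proj(i,X):
    c=np.atleast_2d(X)@i['R'].T+i['t']; p=c@i['K'].T; return p[:,:2]/p[:,2:]
E
python3 - <<'E'
from h import *
i=camera_info('top'); p=np.load('top0.npz')['p']; d=np.load('top0.npz')['d']
x0,y0,x1,y1=285,165,435,305
c=p[y0:y1,x0:x1]; hsv=cv2.cvtColor(c,cv2.COLOR_RGB2HSV)
m=((c.max(2)<45)).astype(np.uint8)
n,l,st,ce=cv2.connectedComponentsWithStats(m); print([(tuple(st[k]),) for k in range(1,n) if st[k,4]>150])
cv2.imwrite('pics/crop0.png',cv2.resize(np.hstack([c[:,:,::-1]]),None,fx=5,fy=5,interpolation=cv2.INTER_CUBIC))
E
```

```text
[((np.int32(28), np.int32(22), np.int32(48), np.int32(65), np.int32(1186)),), ((np.int32(75), np.int32(32), np.int32(51), np.int32(70), np.int32(1145)),)]
```

View pics/crop0.png

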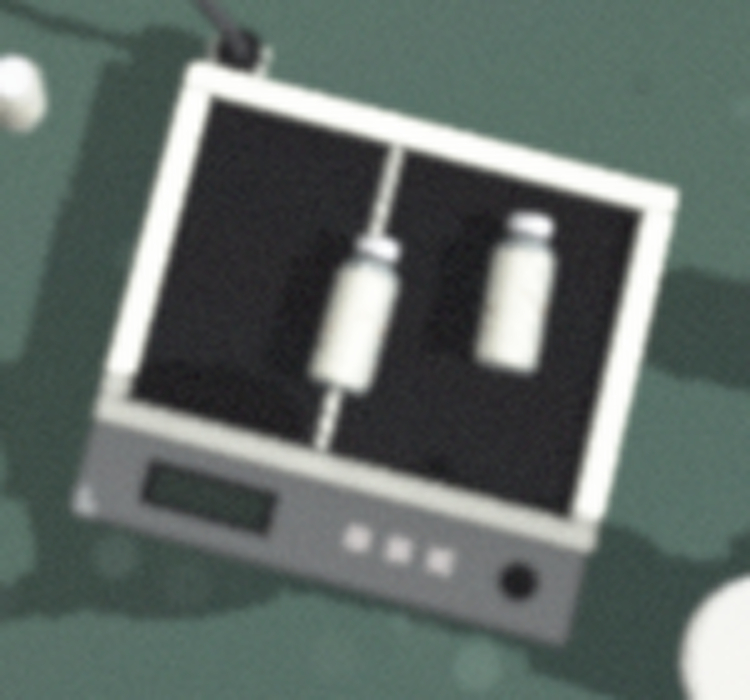

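The crop shows both cream vials lying on the plate, caps towards +x. The counted one is on the line at crop (355,325), the waiting one at crop (515,300); these are the ones meant. Now the numbers.

```bash
python3 - <<'E'
from h import *
from scipy.optimize import least_squares
i=camera_info('top'); z=np.load('top0.npz'); p=z['p']
print('cam',-i['R'].T@i['t'])
off=np.array([285,165])
def W(pts,h): return ray(i,(np.array(pts)/5.+off-0.4),h)
# hand points: outer rim corners z.042, line ends z.034
P=W([(192,65),(678,193)],.042); L=W([(397,150),(322,447)],.034)
print('rim corners',P,'len(266)',np.linalg.norm(P[0]-P[1])); print('line',L,'len(170)',np.linalg.norm(L[0]-L[1]))
mod=np.array([(98,118),(98,-148),(85,0),(-85,0)])/1e3; obs=np.r_[P,L][:,:2]
def T(v,m): c,s=np.cos(v[2]),np.sin(v[2]); return m@np.array([[c,s],[-s,c]])+v[:2]
r=least_squares(lambda v:(T(v,mod)-obs).ravel(),[.5,-.05,0]); print('viewer',r.x,np.degrees(r.x[2]),'res mm',(r.fun*1e3).round(1))
v=r.x; np.save('viewer.npy',v)
g=p.min(2); quad=proj(i,np.c_[T(v,np.array([(83,103),(83,-133),(-76,-133),(-76,103)])/1e3),[.034]*4])
m=np.zeros(g.shape,np.uint8); cv2.fillPoly(m,[quad.astype(int)],1)
m=(m&(g>110)).astype(np.uint8); m=cv2.morphologyEx(m,cv2.MORPH_OPEN,np.ones((5,5),np.uint8))
n,l,st,ce=cv2.connectedComponentsWithStats(m)
for k in range(1,n):
    if st[k,4]<60: continue
    pts=np.argwhere(l==k)[:,::-1]; X=ray(i,pts,.049)[:,:2]-v[:2]
    c,s=np.cos(v[2]),np.sin(v[2]); X=X@np.array([[c,-s],[s,c]])
    (cx,cy),(w,h),a=cv2.minAreaRect((X*1e3).astype(np.float32)); d=np.linalg.svd(X-X.mean(0),full_matrices=False)[2][0]; d*=np.sign(d[0])
    print('pix',ce[k],st[k],'viewer-mm',cx,cy,'size',w,h,'axis deg',np.degrees(np.arctan2(d[1],d[0])),'mean',X.mean(0)*1e3, 'depth z',z['d'][int(ce[k][1]),int(ce[k][0])])
s=status.read_state();print(s['time'])
E
```

```text
cam [0.36407675 0.04875623 1.32112484]
rim corners [[ 0.62860818  0.01068403  0.042     ]
 [ 0.55734131 -0.24529629  0.042     ]] len(266) 0.26571581181097303
line [[ 0.58307973 -0.09821125  0.034     ]
 [ 0.42619431 -0.05465516  0.034     ]] len(170) 0.1628194329072912
viewer [ 0.50364254 -0.07643631 -0.27299243] -15.641313868183452 res mm [ 1.2  0.1  0.8 -0.1  2.4 -1.1 -4.4  1.1]
pix [388.37681159 223.91014493] [381 208  15  31 345] viewer-mm 24.00103187561035 -78.55949401855469 size 82.32685852050781 32.124393463134766 axis deg 2.46713228330752 mean [ 20.87253788 -78.8302764 ] depth z 1.2694771
pix [356.2122093  227.99709302] [348 212  16  31 344] viewer-mm -8.480339050292969 -0.48929405212402344 size 31.710575103759766 83.63775634765625 axis deg -1.584558191725889 mean [-11.35873529  -0.41277589] depth z 1.2606348
0.1
```

>>> {"method": "move_arm", "body": {
  "deltas": [
    [[0, 0, -0.1], [0.2, 0.4, 0], 1],
    [[0, 0, -0.2], [0.45, 0.8, 0], 1],
    [[0, 0, -0.2], [0.5, 1, 0], 1]
  ]
}}

```text
time: 0.48
tool_pos: [0.3005, -0.5251, 0.2306]
tcp_rot: [-3.138, -0.105, 0.0]
wrist_force: [0.2, -0.9, 0.2]
width: 0.374
```

>>> {"method": "move_arm", "body": {
  "deltas": [
    [[0, 0, -0.1], [0.25, 0.5, 0], 1],
    [[0, 0, -0.2], [0.5, 1, 0], 1],
    [[0, 0, -0.214], [0.5, 1, 0], 1]
  ]
}}

```text
time: 0.85
tool_pos: [0.3504, -0.4244, 0.2311]
tcp_rot: [-3.113, 0.418, 0.001]
wrist_force: [0.3, -0.7, -0.3]
width: 0.003
```

>>> {"method": "move_arm", "body": {
  "deltas": [
    [[0, 0, 0], [0.25, 0.5, 0], 1],
    [[0, 0, 0], [0.5, 1, 0], 1]
  ]
}}

```text
time: 1.1
tool_pos: [0.3995, -0.3276, 0.2313]
tcp_rot: [3.112, -0.425, 0.0]
wrist_force: [0.8, -0.4, 0.6]
width: 0.0
```

>>> {"method": "move_arm", "body": {
  "deltas": [
    [[0, 0, 0], [0.25, 0.5, 0], 1],
    [[0, 0, 0], [0.5, 1, 0], 1]
  ]
}}

```text
time: 1.35
tool_pos: [0.4501, -0.2271, 0.2314]
tcp_rot: [3.112, -0.423, 0.001]
wrist_force: [1.3, -0.6, -0.0]
width: 0.002
```

>>> {"method": "move_arm", "body": {
  "deltas": [
    [[0, 0, 0], [0.14, 0.5, 0], 1],
    [[0, 0, 0], [0.28, 1, 0], 1],
    [[0, 0, 0], [0.28, 1, 0], 1]
  ]
}}

```text
time: 1.72
tool_pos: [0.4784, -0.1254, 0.2313]
tcp_rot: [3.114, -0.415, 0.0]
wrist_force: [0.4, -0.5, -0.1]
width: -0.002
```

```bash
python3 - <<'E'
from h import *
s=status.read_state(); print(s['time'],s['tool_pos'],s['tcp_rot'],s['width'],s['q'])
i=camera_info('wrist'); p,d=read_camera('wrist'); cv2.imwrite('pics/w0.png',p[:,:,::-1]); np.savez('w0.npz',p=p,d=d,K=i['K'],R=i['R'],t=i['t'])
print(-i['R'].T@i['t'],i['R'])
E
```

```text
1.725 [ 0.47836227 -0.12544831  0.23128607] [ 3.11398354e+00 -4.15161234e-01  4.82817714e-04] -0.002405746073707778 [-3.06840169e-01 -8.20844085e-02  1.97969188e+00 -1.94182750e-06
  1.24367275e+00  1.52903677e+00]
[ 0.55514385 -0.1456061   0.37468089] [[-2.62437155e-01 -9.64948931e-01 -5.47266572e-04]
 [-9.16312067e-01  2.49031520e-01  3.13616801e-01]
 [-3.02487911e-01  8.28061679e-02 -9.49549473e-01]]
```

View pics/w0.png

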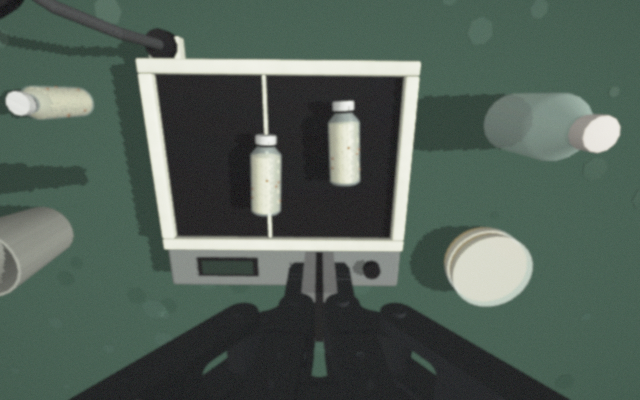

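Wrist view: whole plate visible, counted vial on the line at (266,175), waiting vial at (344,143), both caps up (+x). I refine the viewer pose and vials from this.

```bash
cat >> h.py <<'E'
from scipy.optimize import least_squares
def T(v,m): c,s=np.cos(v[2]),np.sin(v[2]); return m@np.array([[c,s],[-s,c]])+v[:2]
def inv(v,X): c,s=np.cos(v[2]),np.sin(v[2]); return (X[:,:2]-v[:2])@np.array([[c,-s],[s,c]])
def vials(i,p,v,thr=100):
    g=p.min(2).astype(int); quad=proj(i,np.c_[T(v,np.array([(80,100),(80,-130),(-80,-130),(-80,100)])/1e3),[.034]*4])
    m=np.zeros(g.shape,np.uint8); cv2.fillPoly(m,[quad.astype(int)],1)
    m=(m&(g>thr)).astype(np.uint8); m=cv2.morphologyEx(m,cv2.MORPH_OPEN,np.ones((9,9),np.uint8))
    n,l,st,ce=cv2.connectedComponentsWithStats(m)
    for k in range(1,n):
        if st[k,4]<500: continue
        X=inv(v,ray(i,np.argwhere(l==k)[:,::-1],.049))*1e3
        (cx,cy),(w,h),a=cv2.minAreaRect(X.astype(np.float32)); d=np.linalg.svd(X-X.mean(0),full_matrices=False)[2][0]; d*=np.sign(d[0])
        lo,hi=np.percentile(X[:,0],[.5,99.5]); b=X[(X[:,0]>lo+5)&(X[:,0]<lo+50)]
        sl=np.polyfit(b[:,0],b[:,1],1)
        print('pix',ce[k].round(),'centre',round(cx,1),round(cy,1),'size',round(w,1),round(h,1),'x range',lo.round(1),hi.round(1),'body y at mid',round(np.polyval(sl,lo+30),1),'axis deg',np.degrees(np.arctan2(d[1],d[0])).round(1))
E
python3 - <<'E'
from h import *
i=dict(np.load('w0.npz')); p=i.pop('p'); v=np.load('viewer.npy')
# outer rim top corners, inner far edge corners on top, line ends
px=np.array([(137,60),(420,63),(404,250),(165,250), (264,75),(271,237)])
zz=[.042]*4+[.034]*2
mod=np.array([(98,118),(98,-148),(-98,-148),(-98,118),(85,0),(-85,0)])/1e3
print(proj(i,np.c_[T(v,mod),zz]).round(0).tolist())
obs=np.vstack([ray(i,a,h) for a,h in zip(px,zz)])[:,:2]
r=least_squares(lambda q:(T(q,mod)-obs)[:5].ravel(),v); print(r.x,np.degrees(r.x[2]),'res',((T(r.x,mod)-obs)*1e3).round(1).tolist())
np.save('viewer2.npy',r.x)
vials(i,p,r.x)
# line pieces
g=p.min(2)
for row in (85,100,120,225): 
    a=np.where(g[row,255:280]>100)[0]+255; print(row,a.mean() if len(a) else None, len(a) and (inv(r.x,ray(i,(a.mean(),row),.034))*1e3).round(1))
E
```

```text
[[136.0, 59.0], [422.0, 62.0], [403.0, 252.0], [165.0, 250.0], [265.0, 76.0], [271.0, 237.0]]
[ 0.5038149  -0.0765411  -0.27010644] -15.475959171411226 res [[0.8, 1.2], [1.5, -1.6], [-1.4, 0.8], [-0.3, -0.2], [-0.6, -0.2], [-0.2, -0.5]]
pix [344. 149.] centre 15.6 -77.8 size 71.5 29.5 x range -19.9 50.8 body y at mid -78.4 axis deg 3.0
pix [266. 181.] centre -17.2 1.0 size 30.2 72.4 x range -53.0 18.5 body y at mid 1.3 axis deg -3.0
85 264.0 [[76.4  0.8]]
100 264.5 [[62.5  1. ]]
120 265.0 [[43.3  1.4]]
225 269.5 [[-70.4   1.7]]
```

>>> {"method": "move_arm", "body": {
  "deltas": [
    [[0, 0, 0], [-0.02, 0.15, -0.4], 1],
    [[0, 0, 0], [-0.02, 0.15, -0.8], 1],
    [[0, 0, 0], [-0.02, 0.15, -1], 1],
    [[0, 0, 0], [-0.02, 0.15, -1], 1]
  ]
}}

```text
time: 2.28
tool_pos: [0.4737, -0.1136, 0.1293]
tcp_rot: [3.112, -0.427, -0.007]
wrist_force: [0.2, -0.3, 0.4]
width: 0.006
```

>>> {"method": "move_arm", "body": {
  "deltas": [
    [[0, 0, 0], [0, 0, -0.3], 1],
    [[0, 0, 0], [0, 0, -0.6], 1],
    [[0, 0, 0], [0, 0, -0.8], 1],
    [[0, 0, 0], [0, 0, -0.91], 1],
    [[0, 0, 0], [0, 0, -0.91], 1]
  ]
}}

```text
time: 2.9
tool_pos: [0.4758, -0.1129, 0.0405]
tcp_rot: [3.112, -0.426, -0.0]
wrist_force: [-0.0, 0.2, 0.4]
width: 0.0
```

>>> {"method": "move_arm", "body": {
  "deltas": [
    [[0, 0, 0], [0.009, 0.034, 0], 1],
    [[0, 0, 0], [0.019, 0.067, 0], 1],
    [[0, 0, 0], [0.028, 0.101, 0], 1],
    [[0, 0, 0], [0.037, 0.135, 0], 1],
    [[0, 0, 0], [0.047, 0.169, 0], 1],
    [[0, 0, 0], [0.056, 0.202, 0], 1],
    [[0, 0, 0], [0.065, 0.236, 0], 1],
    [[0, 0, 0], [0.075, 0.27, 0], 1],
    [[0, 0, 0], [0.084, 0.304, 0], 1],
    [[0, 0, 0], [0.093, 0.337, 0], 1],
    [[0, 0, 0], [0.103, 0.371, 0], 1],
    [[0, 0, 0], [0.107, 0.385, 0], 1]
  ]
}}

```text
time: 4.4
tool_pos: [0.4864, -0.0734, 0.0403]
tcp_rot: [-3.113, 0.425, -0.0]
wrist_force: [0.2, -0.5, 0.4]
width: 0.006
```

```bash
python3 - <<'E'
from h import *
v=np.load('viewer2.npy')
s=status.read_state(); X=np.array(s['tool_pos']); print(s['time'],X,inv(v,X[None])*1e3,s['tcp_rot'],s['wrist_force'])
i=camera_info('wrist'); p,d=read_camera('wrist'); cv2.imwrite('pics/w1.png',p[:,:,::-1])
E
```

```text
4.4 [ 0.48639374 -0.07340747  0.04029247] [[-17.62566779  -1.62854093]] [-3.11270689e+00  4.24813017e-01 -2.16541531e-05] [ 0.17237525 -0.53312994  0.39951071]
```

View pics/w1.png

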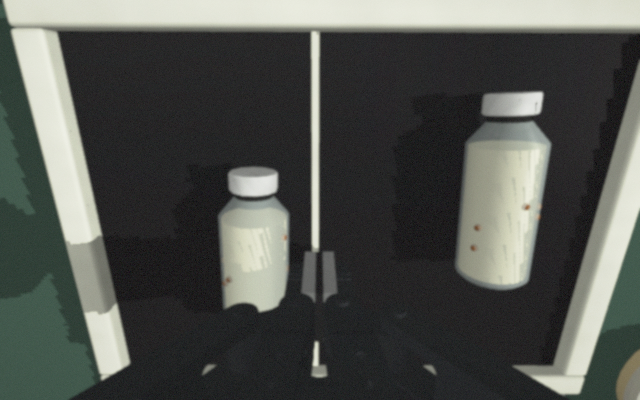

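The counted vial rolls straight: it is at (254,240), left of the line, with the shut fingers at (318,275) and a finger-to-vial offset of about 27 mm. I continue towards the rim.

>>> {"method": "move_arm", "body": {
  "deltas": [
    [[0, 0, 0], [0.009, 0.034, 0], 1],
    [[0, 0, 0], [0.019, 0.067, 0], 1],
    [[0, 0, 0], [0.028, 0.101, 0], 1],
    [[0, 0, 0], [0.037, 0.135, 0], 1],
    [[0, 0, 0], [0.047, 0.169, 0], 1],
    [[0, 0, 0], [0.056, 0.202, 0], 1],
    [[0, 0, 0], [0.065, 0.236, 0], 1],
    [[0, 0, 0], [0.075, 0.27, 0], 1],
    [[0, 0, 0], [0.084, 0.304, 0], 1],
    [[0, 0, 0], [0.093, 0.337, 0], 1],
    [[0, 0, 0], [0.103, 0.371, 0], 1],
    [[0, 0, 0], [0.112, 0.405, 0], 1],
    [[0, 0, 0], [0.121, 0.439, 0], 1],
    [[0, 0, 0], [0.131, 0.472, 0], 1],
    [[0, 0, 0], [0.14, 0.506, 0], 1],
    [[0, 0, 0], [0.147, 0.53, 0], 1],
    [[0, 0, 0], [0.152, 0.55, 0], 1],
    [[0, 0, 0], [0.157, 0.57, 0], 1],
    [[0, 0, 0], [0.16, 0.58, 0], 1]
  ]
}}

```text
time: 6.82
tool_pos: [0.5023, -0.0155, 0.0403]
tcp_rot: [3.113, -0.425, 0.0]
wrist_force: [-0.4, -0.8, -0.1]
width: -0.002
```

```bash
python3 - <<'E'
from h import *
v=np.load('viewer2.npy')
s=status.read_state(); X=np.array(s['tool_pos']); print(s['time'],X,inv(v,X[None])*1e3,s['wrist_force'])
i=camera_info('wrist'); p,d=read_camera('wrist'); cv2.imwrite('pics/w2.png',p[:,:,::-1])
vials(i,p,v)
E
```

```text
6.825 [ 0.50233306 -0.01554903  0.04029176] [[-17.70287018  58.38524913]] [-0.35723433 -0.79162028 -0.12596957]
pix [457.  82.] centre 65.6 6.2 size 3.6 23.5 x range 53.9 77.3 body y at mid 6.2 axis deg -0.0
pix [618. 217.] centre 7.5 -69.4 size 74.0 23.2 x range -22.9 43.9 body y at mid -71.5 axis deg 14.0
pix [255. 176.] centre 29.2 86.0 size 20.5 12.0 x range 23.2 35.2 body y at mid 86.4 axis deg -88.5
pix [262. 248.] centre -7.8 84.1 size 58.4 24.2 x range -35.8 21.0 body y at mid 84.6 axis deg -1.9
```

View pics/w2.png

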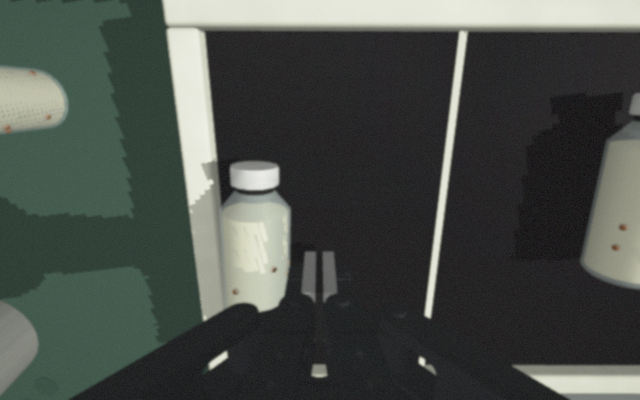

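The counted vial at (255,240) is about 5–7 mm short of the far rim. I close the gap slowly while watching the force.

>>> {"method": "move_arm", "body": {
  "deltas": [
    [[0, 0, 0], [0.003, 0.01, 0], 1],
    [[0, 0, 0], [0.005, 0.019, 0], 1],
    [[0, 0, 0], [0.008, 0.029, 0], 1],
    [[0, 0, 0], [0.011, 0.039, 0], 1],
    [[0, 0, 0], [0.013, 0.048, 0], 1],
    [[0, 0, 0], [0.016, 0.058, 0], 1],
    [[0, 0, 0], [0.017, 0.063, 0], 1],
    [[0, 0, 0], [0.017, 0.063, 0], 1]
  ]
}}

```text
time: 7.88
tool_pos: [0.5042, -0.0098, 0.0405]
tcp_rot: [3.112, -0.425, 0.001]
wrist_force: [0.2, -4.0, 0.7]
width: -0.0
```

```bash
python3 - <<'E'
from h import *
v=np.load('viewer2.npy')
s=status.read_state(); X=np.array(s['tool_pos']); print(s['time'],X,inv(v,X[None])*1e3,s['wrist_force'])
i=camera_info('wrist'); p,d=read_camera('wrist'); cv2.imwrite('pics/w3.png',cv2.resize(p[140:330,130:350,::-1],None,fx=3,fy=3))
E
```

```text
7.875 [ 0.50419857 -0.00983417  0.04046689] [[-17.42992123  64.39068006]] [ 0.16343667 -3.96129138  0.65335445]
```

View pics/w3.png

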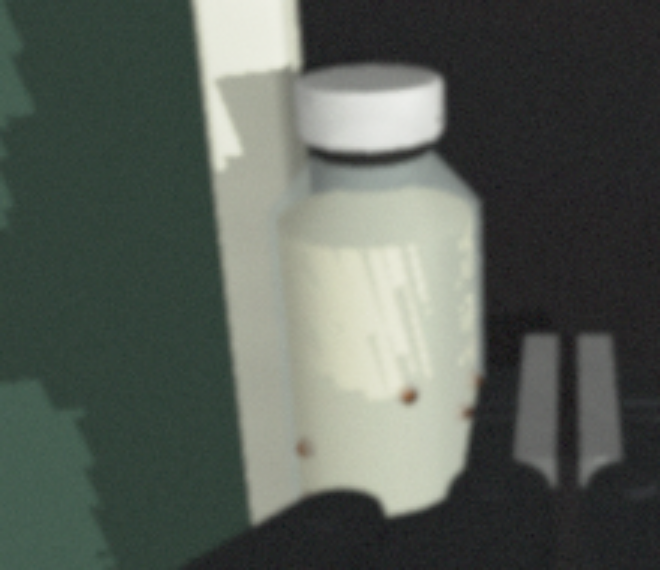

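Force is −4 N with the vial flush along the rim, the cap end at crop (370,110). I back off gently, lift, and look from above.

>>> {"method": "move_arm", "body": {
  "deltas": [
    [[0, 0, 0], [-0.002, -0.006, 0], 1],
    [[0, 0, 0], [-0.007, -0.025, 0], 1],
    [[0, 0, 0], [-0.016, -0.058, 0], 1],
    [[0, 0, 0], [-0.027, -0.096, 0], 1],
    [[0, 0, 0], [-0.027, -0.096, 0.3], 1],
    [[0, 0, 0], [-0.027, -0.1, 0.7], 1],
    [[0, 0, 0], [-0.02, -0.3, 1], 1],
    [[0, 0, 0], [0, -0.6, 1], 1],
    [[0, 0, 0], [0, -0.6, 1], 1]
  ]
}}

```text
time: 9.05
tool_pos: [0.5043, -0.0707, 0.1409]
tcp_rot: [3.112, -0.429, 0.002]
wrist_force: [-0.4, 0.3, -0.3]
width: 0.001
```

>>> {"method": "move_arm", "body": {
  "deltas": [
    [[0, 0, 0], [0.1, -0.2, 0.4], 1],
    [[0, 0, 0], [0.1, -0.2, 0.8], 1],
    [[0, 0, 0], [0.1, -0.2, 0.8], 1],
    [[0, 0, 0], [0.1, -0.2, 0.8], 1]
  ]
}}

```text
time: 9.55
tool_pos: [0.5133, -0.0886, 0.2193]
tcp_rot: [-3.112, 0.425, 0.003]
wrist_force: [0.1, 0.1, -0.1]
width: 0.004
```

```bash
python3 - <<'E'
from h import *
v=np.load('viewer2.npy')
s=status.read_state(); X=np.array(s['tool_pos']); print(s['time'],X,inv(v,X[None])*1e3,s['wrist_force'])
i=camera_info('wrist'); p,d=read_camera('wrist'); cv2.imwrite('pics/w4.png',p[:,:,::-1]); print('cam viewer',inv(v,(-i['R'].T@i['t'])[None])*1e3)
vials(i,p,v)
g=p.min(2)
for x in (60,40,0,-40,-60):
    u,w=proj(i,np.r_[T(v,np.array([[x/1e3,0]]))[0],.034])[0].round().astype(int)
    a=np.where(g[w,u-12:u+13]>100)[0]+u-12
    print(x,len(a),(inv(v,ray(i,(a.mean(),w),.034))*1e3).round(1) if len(a) else None)
E
```

```text
9.55 [ 0.51326665 -0.08862501  0.21928276] [[12.3334556  -9.12372284]] [ 0.08238541  0.14311686 -0.14879023]
cam viewer [[92.02190611 -8.57173522]]
pix [391. 176.] centre 14.4 -78.5 size 72.6 30.9 x range -20.6 50.5 body y at mid -78.7 axis deg 3.0
pix [223. 198.] centre -7.8 86.6 size 19.4 84.8 x range -50.2 34.6 body y at mid 86.7 axis deg 0.8
60 6 [[60.3  0.9]]
40 6 [[39.8  1.1]]
0 5 [[0.5 1. ]]
-40 5 [[-39.5   1.4]]
-60 5 [[-59.5   1.6]]
```

View pics/w4.png

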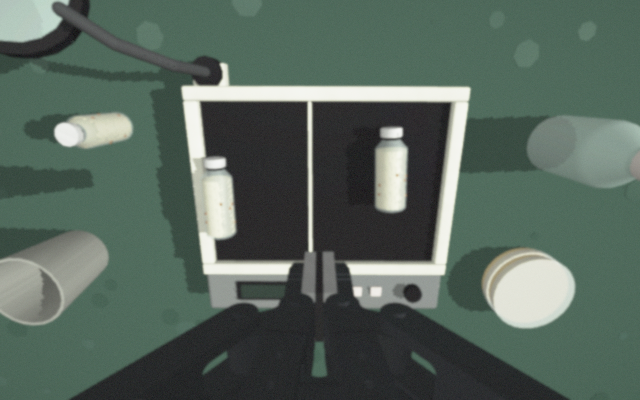

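The counted vial at (220,198) rests against the far rim. The waiting vial at (391,170) has its origin at x ≈ +14.5, y ≈ −78.7, yaw 3°, so I nudge it axially by the cap end to centre it along x, then roll it.

>>> {"method": "move_arm", "body": {
  "deltas": [
    [[0, 0, 0], [0.26, -0.42, 0], 1],
    [[0, 0, 0], [0.52, -0.84, -0.2], 1],
    [[0, 0, 0], [0.52, -0.84, -0.6], 1],
    [[0, 0, 0], [0.52, -0.84, -1], 1],
    [[0, 0, 0], [0.52, -0.84, -1], 1]
  ]
}}

```text
time: 10.22
tool_pos: [0.5612, -0.1715, 0.1143]
tcp_rot: [-3.11, 0.425, 0.019]
wrist_force: [-0.9, -0.0, -0.3]
width: -0.001
```

>>> {"method": "move_arm", "body": {
  "deltas": [
    [[0, 0, 0], [0, 0, -0.3], 1],
    [[0, 0, 0], [0, 0, -0.6], 1],
    [[0, 0, 0], [0, 0, -0.72], 1],
    [[0, 0, 0], [0, 0, -0.72], 1]
  ]
}}

```text
time: 10.72
tool_pos: [0.5658, -0.173, 0.0483]
tcp_rot: [-3.113, 0.425, 0.001]
wrist_force: [0.1, 0.5, -0.3]
width: -0.004
```

```bash
python3 - <<'E'
from h import *
v=np.load('viewer2.npy')
s=status.read_state(); X=np.array(s['tool_pos']); print(s['time'],X,inv(v,X[None])*1e3,s['wrist_force'])
p,d=read_camera('scene'); cv2.imwrite('pics/s1.png',cv2.resize(p[120:240,220:380,::-1],None,fx=5,fy=5))
E
```

```text
10.725 [ 0.56580844 -0.17303312  0.04830629] [[ 85.4931618  -76.45147112]] [ 0.14745301  0.47397012 -0.3478894 ]
```

View pics/s1.png

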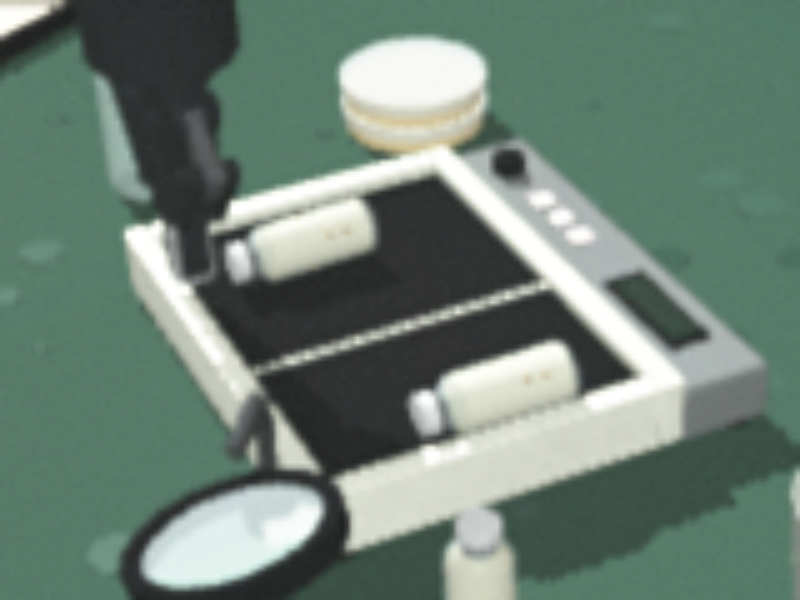

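The fingers stand over the +x rim at (190,270), just beyond the waiting vial's cap at (240,258). I push slowly along −x.

>>> {"method": "move_arm", "body": {
  "deltas": [
    [[0, 0, 0], [-0.029, 0.008, 0], 1],
    [[0, 0, 0], [-0.058, 0.016, 0], 1],
    [[0, 0, 0], [-0.082, 0.023, 0], 1],
    [[0, 0, 0], [-0.1, 0.028, 0], 1],
    [[0, 0, 0], [-0.115, 0.032, 0], 1],
    [[0, 0, 0], [-0.13, 0.036, 0], 1],
    [[0, 0, 0], [-0.145, 0.04, 0], 1],
    [[0, 0, 0], [-0.16, 0.044, 0], 1],
    [[0, 0, 0], [-0.175, 0.048, 0], 1],
    [[0, 0, 0], [-0.19, 0.053, 0], 1],
    [[0, 0, 0], [-0.2, 0.055, 0], 1],
    [[0, 0, 0], [-0.2, 0.055, 0], 1]
  ]
}}

```text
time: 12.28
tool_pos: [0.5458, -0.1678, 0.0482]
tcp_rot: [-3.113, 0.425, 0.001]
wrist_force: [-0.1, 0.7, -0.5]
width: -0.0
```

```bash
python3 - <<'E'
from h import *
v=np.load('viewer2.npy')
s=status.read_state(); X=np.array(s['tool_pos']); print(s['time'],X,inv(v,X[None])*1e3,s['wrist_force'])
i=camera_info('top'); p,d=read_camera('top'); q,_=read_camera('wrist')
a=cv2.resize(p[190:280,330:420,::-1],(400,400),interpolation=cv2.INTER_CUBIC)
cv2.imwrite('pics/t1.png',np.hstack([a,cv2.resize(q[:,140:540,::-1],(400,400))]))
E
```

```text
12.275 [ 0.54580969 -0.16777221  0.048196  ] [[ 64.81573024 -76.71765638]] [-0.10251702  0.71188725 -0.50706891]
```

View pics/t1.png

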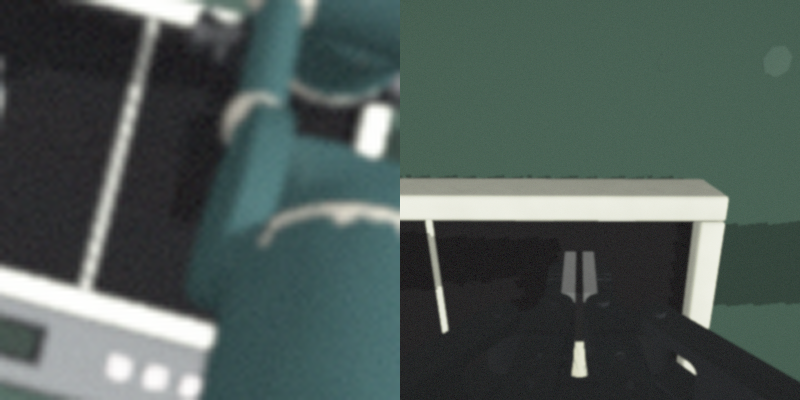

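```bash
python3 - <<'E'
from h import *
v=np.load('viewer2.npy'); i=camera_info('scene')
import h
for p in (np.load('scene0.npz')['p'],read_camera('scene')[0]):
    g=p.min(2).astype(int)
    quad=proj(i,np.c_[T(v,np.array([(80,-50),(80,-125),(-75,-125),(-75,-50)])/1e3),[.045]*4])
    m=np.zeros(g.shape,np.uint8); cv2.fillPoly(m,[quad.astype(int)],1); m=(m&(g>110)).astype(np.uint8)
    n,l,st,ce=cv2.connectedComponentsWithStats(m); k=1+st[1:,4].argmax()
    X=inv(v,ray(i,np.argwhere(l==k)[:,::-1],.049))*1e3
    print(st[k],np.percentile(X[:,0],[1,3,50,97,99]).round(1),np.percentile(X[:,1],[3,50,97]).round(1),np.degrees(np.arctan(np.polyfit(X[:,0],X[:,1],1)[0])))
E
```

```text
[253 152  54  25 506] [-67.1 -57.4  18.6  70.9  79.2] [-120.6  -89.9  -51.3] 9.373506578878194
[269 152  38  24 451] [-67.2 -58.6   5.2  50.5  55.6] [-120.1  -85.3  -50. ] 18.16051228717129
```

>>> {"method": "move_arm", "body": {
  "deltas": [
    [[0, 0, 0], [-0.015, 0.004, 0], 1],
    [[0, 0, 0], [-0.03, 0.008, 0], 1],
    [[0, 0, 0], [-0.043, 0.012, 0], 1],
    [[0, 0, 0], [-0.043, 0.012, 0], 1],
    [[0, 0, 0], [-0.03, 0.008, 0], 1],
    [[0, 0, 0], [0.015, -0.004, 0], 1],
    [[0, 0, 0], [0.015, -0.004, 0.3], 1],
    [[0, 0, 0], [0.015, -0.004, 0.7], 1],
    [[0, 0, 0], [0.015, -0.004, 1], 1],
    [[0, 0, 0], [0.015, -0.004, 1], 1]
  ]
}}

```text
time: 13.68
tool_pos: [0.5503, -0.1692, 0.1518]
tcp_rot: [3.111, -0.425, 0.011]
wrist_force: [-0.3, 0.5, -0.6]
width: -0.0
```

>>> {"method": "move_arm", "body": {
  "deltas": [
    [[0, 0, 0], [-0.32, 0.28, 0.4], 1],
    [[0, 0, 0], [-0.64, 0.56, 0.72], 1],
    [[0, 0, 0], [-0.64, 0.56, 0.72], 1],
    [[0, 0, 0], [-0.64, 0.56, 0.72], 1]
  ]
}}

```text
time: 14.18
tool_pos: [0.4834, -0.1123, 0.2191]
tcp_rot: [3.113, -0.425, -0.001]
wrist_force: [-0.2, -0.4, -0.6]
width: 0.001
```

```bash
python3 - <<'E'
from h import *
v=np.load('viewer2.npy')
s=status.read_state(); X=np.array(s['tool_pos']); print(s['time'],X,inv(v,X[None])*1e3,s['tcp_rot'])
i=camera_info('wrist'); p,d=read_camera('wrist'); cv2.imwrite('pics/w5.png',p[:,:,::-1]); print('cam viewer',inv(v,(-i['R'].T@i['t'])[None])*1e3)
vials(i,p,v)
E
```

```text
14.175 [ 0.48337119 -0.11229783  0.21906765] [[-10.16135592 -39.91535965]] [ 3.11263704e+00 -4.24639481e-01 -1.31738386e-03]
cam viewer [[ 69.37681219 -39.29774742]]
pix [358. 167.] centre 0.6 -77.2 size 72.1 29.5 x range -34.3 36.5 body y at mid -77.0 axis deg 1.2
pix [191. 181.] centre -13.0 85.5 size 17.6 69.9 x range -48.0 21.9 body y at mid 85.7 axis deg -0.5
```

The waiting vial is now at x ≈ +0.5, y ≈ −77, yaw 1.2°. Now I cage it loosely between the fingers and roll it to the line.

>>> {"method": "move_arm", "body": {
  "deltas": [
    [[0, 0, 0], [0.028, -0.395, 0], -0.4],
    [[0, 0, 0], [0.028, -0.395, -0.4], -0.4],
    [[0, 0, 0], [0.028, -0.395, -0.8], -0.4],
    [[0, 0, 0], [0.028, -0.395, -0.9], -0.4],
    [[0, 0, 0], [0.028, -0.395, -0.9], -0.4]
  ],
  "grip_force": 20
}}

```text
time: 14.85
tool_pos: [0.4858, -0.1518, 0.129]
tcp_rot: [-3.112, 0.426, 0.005]
wrist_force: [0.1, -1.1, 1.1]
width: 0.701
```

```bash
python3 - <<'E'
from h import *
v=np.load('viewer2.npy')
s=status.read_state(); X=np.array(s['tool_pos']); print(s['time'],X,inv(v,X[None])*1e3,s['width'])
i=camera_info('wrist'); p,d=read_camera('wrist'); cv2.imwrite('pics/w6.png',p[:,:,::-1])
E
```

```text
14.85 [ 0.48576576 -0.15179103  0.12895894] [[  2.6845209 -77.3376763]] 0.700701549790354
```

View pics/w6.png

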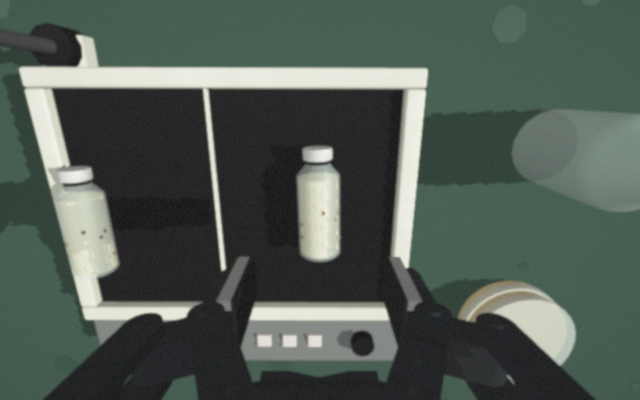

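The waiting vial at (319,210) is centred between the open fingers at (235,285) and (400,285). I descend and narrow the cage.

>>> {"method": "move_arm", "body": {
  "deltas": [
    [[0, 0, 0], [0, 0, -0.3], -0.4],
    [[0, 0, 0], [0, 0, -0.6], -0.4],
    [[0, 0, 0], [0, 0, -0.8], -0.4],
    [[0, 0, 0], [0, 0, -0.92], -0.4],
    [[0, 0, 0], [0, 0, -0.92], -0.1],
    [[0, 0, 0], [0, 0, -0.92], 0.12],
    [[0, 0, 0], [0, 0, -0.92], 0.12],
    [[0, 0, 0], [0, 0, -0.92], 0.12]
  ]
}}

```text
time: 15.9
tool_pos: [0.4868, -0.1519, 0.039]
tcp_rot: [3.112, -0.425, 0.002]
wrist_force: [0.4, 0.0, 1.1]
width: 0.438
```

```bash
python3 - <<'E'
from h import *
v=np.load('viewer2.npy')
s=status.read_state(); X=np.array(s['tool_pos']); print(s['time'],X,inv(v,X[None])*1e3,s['width'],s['wrist_force'])
i=camera_info('wrist'); p,d=read_camera('wrist'); cv2.imwrite('pics/w7.png',p[:,:,::-1])
vials(i,p,v)
E
```

```text
15.9 [ 0.48682939 -0.15192914  0.03898073] [[  3.74644117 -77.18697058]] 0.4384442258579602 [0.43472974 0.04740033 1.05332621]
pix [317. 194.] centre 43.1 -75.5 size 20.0 13.2 x range 36.5 49.7 body y at mid -76.6 axis deg -89.0
pix [320. 283.] centre -4.2 -76.7 size 79.3 29.8 x range -42.5 34.2 body y at mid -77.0 axis deg 1.0
pix [  7. 333.] centre -26.5 75.3 size 8.6 34.4 x range -42.3 -9.4 body y at mid 74.1 axis deg -10.5
```

>>> {"method": "move_arm", "body": {
  "deltas": [
    [[0, 0, 0], [0.005, 0.019, 0], 0.12],
    [[0, 0, 0], [0.016, 0.058, 0], 0.12],
    [[0, 0, 0], [0.028, 0.101, 0], 0.12],
    [[0, 0, 0], [0.04, 0.145, 0], 0.12],
    [[0, 0, 0], [0.052, 0.188, 0], 0.12],
    [[0, 0, 0], [0.064, 0.231, 0], 0.12],
    [[0, 0, 0], [0.076, 0.275, 0], 0.12],
    [[0, 0, 0], [0.088, 0.318, 0], 0.12],
    [[0, 0, 0], [0.1, 0.361, 0], 0.12],
    [[0, 0, 0], [0.112, 0.405, 0], 0.12],
    [[0, 0, 0], [0.124, 0.448, 0], 0.12],
    [[0, 0, 0], [0.136, 0.491, 0], 0.12],
    [[0, 0, 0], [0.148, 0.535, 0], 0.12],
    [[0, 0, 0], [0.16, 0.578, 0], 0.12],
    [[0, 0, 0], [0.172, 0.622, 0], 0.12],
    [[0, 0, 0], [0.184, 0.665, 0], 0.12],
    [[0, 0, 0], [0.195, 0.704, 0], 0.12],
    [[0, 0, 0], [0.203, 0.732, 0], 0.12],
    [[0, 0, 0], [0.208, 0.752, 0], 0.12],
    [[0, 0, 0], [0.211, 0.761, 0], 0.12]
  ]
}}

```text
time: 18.45
tool_pos: [0.5075, -0.0756, 0.0383]
tcp_rot: [3.113, -0.425, 0.0]
wrist_force: [-0.2, -0.7, -0.6]
width: 0.44
```

>>> {"method": "move_arm", "body": {
  "deltas": [
    [[0, 0, 0], [0, 0, 0], 0.12],
    [[0, 0, 0], [0, 0, 0], 0.12],
    [[0, 0, 0], [0, 0, 0], 0.12],
    [[0, 0, 0], [0, 0, 0], 0.12]
  ]
}}

```text
time: 18.95
tool_pos: [0.5074, -0.0757, 0.0383]
tcp_rot: [-3.113, 0.425, -0.0]
wrist_force: [-0.2, -0.0, -0.2]
width: 0.439
```

```bash
cat > m.py <<'E'
from h import *
v=np.load('viewer2.npy')
s=status.read_state(); X=np.array(s['tool_pos']); print(s['time'],X,inv(v,X[None])*1e3,s['width'],s['wrist_force'])
i=camera_info('wrist'); p,d=read_camera('wrist'); cv2.imwrite('pics/w%d.png'%(s['time']*100),p[:,:,::-1])
print('cam viewer',inv(v,(-i['R'].T@i['t'])[None])*1e3)
vials(i,p,v)
E
python3 m.py
```

```text
18.95 [ 0.50742991 -0.07572129  0.03830176] [[3.26518677 1.75469166]] 0.43855186971711246 [-0.24344191 -0.00885478 -0.20032384]
cam viewer [[82.65462888  2.31888053]]
pix [325. 196.] centre 42.1 -0.1 size 19.5 13.6 x range 35.3 48.9 body y at mid -0.1 axis deg 89.6
pix [126. 222.] centre 30.1 85.8 size 9.1 12.6 x range 23.8 36.4 body y at mid 85.7 axis deg -12.8
pix [327. 286.] centre -5.6 -1.2 size 78.9 29.8 x range -43.7 33.0 body y at mid -1.3 axis deg 0.6
pix [142. 280.] centre -1.5 83.3 size 14.2 47.7 x range -24.8 21.9 body y at mid 83.6 axis deg -3.9
```

>>> {"method": "move_arm", "body": {
  "deltas": [
    [[0, 0, 0], [0.002, 0.008, 0], 0.12],
    [[0, 0, 0], [0.005, 0.016, 0], 0.12],
    [[0, 0, 0], [0.007, 0.024, 0], 0.12],
    [[0, 0, 0], [0.007, 0.024, 0], 0.12],
    [[0, 0, 0], [0.007, 0.024, 0], 0.12],
    [[0, 0, 0], [0.007, 0.024, 0], -0.1],
    [[0, 0, 0], [0.007, 0.024, 0], -0.4],
    [[0, 0, 0], [0.007, 0.024, 0], -0.4],
    [[0, 0, 0], [0.007, 0.024, 0], -0.4],
    [[0, 0, 0], [0.007, 0.024, 0.2], -0.4],
    [[0, 0, 0], [0.007, 0.024, 0.6], -0.4],
    [[0, 0, 0], [0.007, 0.024, 1], -0.4],
    [[0, 0, 0], [0.007, 0.024, 1], -0.4]
  ]
}}

```text
time: 20.62
tool_pos: [0.5113, -0.0739, 0.1424]
tcp_rot: [3.112, -0.425, 0.013]
wrist_force: [0.5, 0.5, 0.5]
width: 0.702
```

>>> {"method": "move_arm", "body": {
  "deltas": [
    [[0, 0, 0], [0, 0, 0.4], -0.4],
    [[0, 0, 0], [0, 0, 0.8], -0.4],
    [[0, 0, 0], [0, 0, 0.8], -0.4],
    [[0, 0, 0], [0, 0, 0.8], -0.4]
  ]
}}

```text
time: 21.12
tool_pos: [0.5072, -0.0731, 0.2168]
tcp_rot: [-3.113, 0.425, 0.003]
wrist_force: [-0.6, -0.1, -0.4]
width: 0.7
```

```bash
python3 m.py; python3 - <<'E'
from h import *
import glob
v=np.load('viewer2.npy'); i=camera_info('wrist'); f=sorted(glob.glob('pics/w[0-9][0-9][0-9]*.png'))[-1]; print(f)
g=cv2.imread(f).min(2)
for x in (80,70,60,-45,-55,-65,-75):
    u,w=proj(i,np.r_[T(v,np.array([[x/1e3,0]]))[0],.034])[0].round().astype(int)
    a=np.where(g[w,u-12:u+13]>100)[0]+u-12
    print(x,len(a),(inv(v,ray(i,(a.mean(),w),.034))*1e3).round(1) if len(a) else None)
E
```

```text
21.125 [ 0.50724012 -0.07308936  0.21679093] [[2.37999331 4.24056003]] 0.7000279601309272 [-0.56472935 -0.09635499 -0.36444457]
cam viewer [[82.11091683  4.83895554]]
pix [235. 189.] centre -7.8 86.8 size 84.7 19.6 x range -50.1 34.5 body y at mid 86.9 axis deg 0.9
pix [323. 182.] centre -1.0 1.4 size 72.6 30.1 x range -37.1 34.4 body y at mid 1.2 axis deg 0.7
pics/w2112.png
80 6 [[80.1  0.6]]
70 6 [[70.2  0.5]]
60 6 [[60.1  0.5]]
-45 6 [[-44.5   1.3]]
-55 6 [[-54.8   1.3]]
-65 6 [[-65.3   1.3]]
-75 5 [[-74.8   1.8]]
```

View pics/w2112.png

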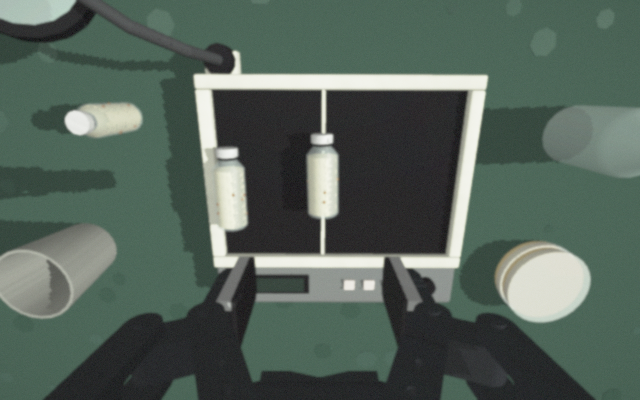

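>>> {"method": "move_arm", "body": {
  "deltas": [
    [[0, 0, 0], [0, 0, 0], -0.4],
    [[0, 0, 0], [0, 0, 0], -0.4],
    [[0, 0, 0], [0, 0, 0], -0.4],
    [[0, 0, 0], [0, 0, 0], -0.4]
  ]
}}

```text
time: 21.68
tool_pos: [0.5081, -0.0732, 0.2182]
tcp_rot: [-3.113, 0.425, 0.0]
wrist_force: [-0.2, 0.2, 0.1]
width: 0.704
```

```bash
python3 m.py
```

```text
21.675 [ 0.50809942 -0.07323804  0.21815474] [[3.24780513 4.32655524]] 0.7035841295390044 [-0.23566447  0.19132318  0.05182402]
cam viewer [[82.69153542  4.88949497]]
pix [323. 178.] centre 5.0 1.7 size 85.2 30.3 x range -36.5 47.4 body y at mid 1.3 axis deg 0.8
pix [235. 190.] centre -7.5 86.9 size 19.9 84.0 x range -49.5 34.6 body y at mid 87.0 axis deg 0.9
```

The picture shows the waiting vial on the line at (323,178), and the line leaves both ends at its middle. The counted vial lies against the far rim at (230,190), its axis about 92 mm from the line. Both are unchanged half a second later.

```bash
python3 -c "
from workcell import order; print(order.finish_job())"
```

```text
the job is handed in; nothing more can be done
None
```

The job is done and handed in at about 21.7 s of the 54 s allowed; no verdict was reported.

- **Counted vial:** I rolled it with the shut fingers off the line to the far rim. The push force rose to about 4 N at contact. In the last check its axis was about 92 mm from the line, flush along the rim.
- **Waiting vial:** I first slid it about 14 mm along its own axis with a gentle push on the cap, because it lay off-centre. I then rolled it to the line between loosely spaced fingers. In the last check the middle of its body was about 1 mm off the line's middle along the line, within 0.5 mm across it, and turned about 1°. It had not moved half a second later, with the arm clear above.

**Failed or disagreeing checks:**
- Two views taken during the cap push showed nothing usable, because the arm hid the vial and the rim confused the mask. I checked from above after lifting instead.
- The white line measured about 1 mm off my fitted viewer frame, so I aimed at the line as seen.
- I did not measure the other bench items at the end. The ones in the last wrist view looked undisturbed.

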